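# Push the lid shut over the loaded incubator chamber

## Robot

A 7-joint arm with a two-finger parallel gripper is mounted at the origin on the work surface. World frame = base frame: x ahead of the robot, y to its left, z up, the work surface at z = 0. Lengths are in m, angles in rad, forces in N, time in s.
With the tool pointing down it reaches from about 0.425 to 1.025 m from the base axis. Payload 9.4 kg.
Tool frame: the origin (TCP) lies midway between the tips of the shut fingers; the grasp point (between the pads) lies 19 mm behind it; z points along the fingers, y is the line along which they close (so a half turn about z gives the same grasp; the last joint's range is limited). The gripper opens to 85 mm and grips with 20 to 120 N. Pads are 22 mm wide; open, the fingers measure 114 mm over their backs; the gripper's body (76 mm by 85 mm) begins 54 mm behind the grasp point. The pads swing forward as they close: fully open they stand 13 mm farther back than shut.
Start: joints at [-1.231, 0.599, -0.003, 1.599, 0.002, 0.943, -0.08], TCP at [0.294, 0.663, 0.231] pointing down, gripper open.
Joint ranges: [-2.57, 2.57], [-0.35, 1.97], [-1.29, 1.29], [0.11, 2.56], [-1.05, 4.19], [0.11, 1.86], [-2.63, 2.63]. Speed limits (rad/s): [2.22, 2.22, 3.01, 3.01, 3.14, 3.14, 3.14].

## Interface

Orientations are given as a unit quaternion [x, y, z, w].
In Python, from workcell import arm gives the robot as it stands. Calls block until the motion is done:
- arm.movep(position, orientation): joint-space move of the TCP to a pose.
- arm.move_linear(position, attitude=None, vel=0.15): straight line of the TCP; attitude=None keeps the orientation; vel is the mean speed in m/s.
- arm.move_j(angles): joint-space move.
- arm.set_gripper(opening, strength=None): opening from 0.0 (shut) to 1.0 (fully open); strength is the grip in N (None keeps the last); returns when the fingers have stopped.
- arm.dwell(seconds).
- arm.inverse_kinematics(position, orientation): joint angles nearest the present ones, or None.
- arm.observe(): the state.
- arm.get_image(name): name is "side" or "top" or "wrist"; returns a dict with "color" (400x640x3 uint8, red, green, blue), "z_map" (400x640 float32, m along the optical axis (not along the pixel's ray), 0 where there is no reading), "intrinsics" (3x3 intrinsics, pixels), "dist_coeffs" ([k1, k2, p1, p2, k3] as OpenCV has them; the pictures are not rectified), "cam_to_world" (4x4, takes a point from camera to world coordinates). Camera axes: x right, y down, z forward; pixel columns grow to the right and rows downward; lengths in m; the calibration is good to about 2 mm. A picture is of the moment at which its call begins.
A pose or a line that the arm cannot do raises arm.Unreachable and nothing moves.
- arm.job_done(): hands the job in; it is judged then, once.
The state is a dict: "clock": time; "qpos": joint angles; "dq": joint speeds; "joint_torque": joint torques, N m; "eef_pos": TCP position; "eef_rot": TCP orientation; "contact_force": force on the tool from outside, world axes, zero at the start; "torque": the same for the moment, N m; "grip_width": opening from 0.0 (shut) to 1.0 (fully open); "gripper_force": force on a finger pad.
Only numpy, scipy, OpenCV 4.12 (cv2) and the standard library are available. Lean on these libraries where they do the work, as an engineer would, in place of code of your own. Each camera call takes 0.05 s, during which the arm holds its last target. There are 200 camera calls.

## Task

Both lids of the benchtop incubator stand open: push over the lid of the chamber that holds the tray of white dishes and follow it down until it is fully shut, without slamming it. Push only on the outside of the lid, never touching its clean inside, and take hold of nothing. Leave the lid over the empty tray standing open as it is to air, and do not touch the trays or disturb the bottle, the dish or the tip box on the bench.

Things in the scene. Friction and masses are not known exactly. Their poses are not given: they have to be found in the camera images.
- incubator: White two-chamber benchtop incubator, 270 mm deep (x), 400 wide (y), deck 130 high, fixed. Origin: centre of its underside on the bench; x points from its front panel (displays, blue keys; robot's side) to its rear, y to its left, z up. Chambers, 128 x 138 mm, 50 deep (floor 80 above the bench), centred at x = -10, y = +98 (left) and -98 (right), each with a lid hinged at its rear (hinge points).
- lid_left (a joint): Left lid's hinge (rad): 0 = fully shut, level on the deck; 1.57 = upright; 1.92 = leaning back on its stop; starts at 1.68 to 1.86. Stiff free-stop hinge: the lid stays wherever it is left, never falls or springs by itself; about 4 to 6 N at 120 mm from the hinge moves it when open, 1 to 2 N when nearly shut.
- lid_right (a joint): Right lid's hinge (rad): 0 = fully shut, level on the deck; 1.57 = upright; 1.92 = leaning back on its stop; starts at 1.68 to 1.86. Stiff free-stop hinge: the lid stays wherever it is left, never falls or springs by itself; about 4 to 6 N at 120 mm from the hinge moves it when open, 1 to 2 N when nearly shut.
- lid_left_edge (a point): Middle of the left lid's free edge on its outer face (160 mm from the hinge axis, 19 mm out); the free edge carries a 60 mm blue strip. An open lid stands at the rear of the deck, its outside facing the rear (+x), its free edge about 290 mm above the bench; nothing stands behind it but 50 mm of rear deck and the bench.
- lid_right_edge (a point): The same point on the right lid.
- lid_left_hinge (a point): Point on the left lid's hinge axis at the middle of its width: x = 72, y = +98, z = 134 mm in the incubator's frame. When shut, the lid (white, 165 mm wide, 22 mm thick, 0.5 kg) spans 8 to 160 mm forwards (-x) of this axis, its outer face 19 mm above it (153 mm above the bench), its underside 3 mm below. 31 mm between the two lids.
- lid_right_hinge (a point): Point on the right lid's hinge axis at the middle of its width: x = 72, y = -98, z = 134 mm in the incubator's frame. When shut, the lid (white, 165 mm wide, 22 mm thick, 0.5 kg) spans 8 to 160 mm forwards (-x) of this axis, its outer face 19 mm above it (153 mm above the bench), its underside 3 mm below. 31 mm between the two lids.
- plate_left (a point): Clean bright steel heater plate, 116 by 126 by 4 mm, within a grey frame that fills the rest of the left lid's inside (facing the front while open); neither is to be touched. This point: the centre of its face, 82 mm from the hinge axis.
- plate_right (a point): The same plate on the inside of the right lid.
- tray_full: Loose black tray 110 x 120 x 10 mm carrying four white lidded dishes of 52 mm diameter (25 mm high in all), on the floor of one chamber, left or right. Origin: centre of its underside. Its side tells which lid to shut.
- tray_empty: The same black tray without dishes (10 mm high), in the other chamber. Origin: centre of its underside.
- media_bottle: Clear closed bottle with a blue cap, 60 mm diameter, 125 mm high, standing on the bench to the left of the incubator. Origin: centre of its underside.
- spare_dish: Closed dish, 59 mm diameter, 16 mm high, on the bench to the right of the incubator. Origin: centre of its underside.
- tip_box: Pipette tip box, blue with a pale lid, 122 x 86 x 66 mm, on the bench to the right of the incubator towards its rear. Origin: centre of its underside.
Not all that is in view belongs to the job. There is more than one size of the tray_full; the job needs the largest.

How it is judged:
By the outcome, as a careful person would: the job done as asked, in the order asked, and still so for the second after the job is handed in, with the robot touching nothing.
It also fails if it takes over 40 s, if anything falls off the work surface, if the arm or the gripper's body presses on something with over 40 N, if the wrist force passes 120 N, or if a joint passes its speed limit or range.

## Working session

There is one attempt and no reset: what is moved stays moved. The work goes in short steps, each a Python script; the robot and the scene stay as the last script left them, time stands still between calls to the robot, and variables do not carry over. Pictures are saved under pics/ and viewed, at most 10 in all, crops included, and the job is handed in when it is done.

```bash
ls; mkdir -p pics; python3 - <<'E'
from workcell import arm
import cv2,numpy as np
for n in("top","side"):
    d=arm.get_image(n); cv2.imwrite(f"pics/{n}0.png",d["color"][:,:,::-1]); np.savez(f"{n}0.npz",**d)
    print(n,d["intrinsics"].round(1).tolist(),d["dist_coeffs"],d["cam_to_world"].round(3).tolist())
s=arm.observe();print(s["clock"],s["eef_pos"],s["eef_rot"],s["contact_force"])
E
```

```text
pics
top [[487.2, 0.0, 319.4], [0.0, 487.2, 206.4], [0.0, 0.0, 1.0]] [-0.1548416  0.         0.         0.         0.       ] [[0.019, -0.997, 0.069, 0.487], [-1.0, -0.017, 0.025, 0.0], [-0.024, -0.069, -0.997, 1.441], [0.0, 0.0, 0.0, 1.0]]
side [[441.7, 0.0, 321.1], [0.0, 441.7, 206.1], [0.0, 0.0, 1.0]] [-0.03930356  0.          0.          0.          0.        ] [[0.732, -0.421, 0.536, -0.137], [-0.681, -0.461, 0.569, -0.756], [0.008, -0.782, -0.624, 0.974], [0.0, 0.0, 0.0, 1.0]]
0.1 [0.29333051 0.66255763 0.2304963 ] [ 2.06873179e-01  9.78367515e-01 -6.96443166e-04 -9.53177599e-05] [ 0.78727278  0.63992588 -0.03202104]
```

View pics/top0.png

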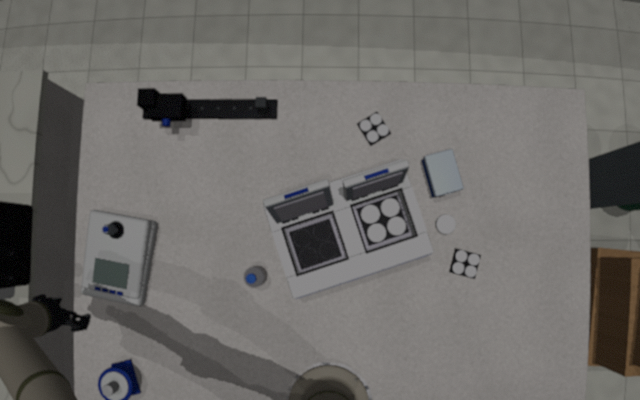

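View pics/side0.png

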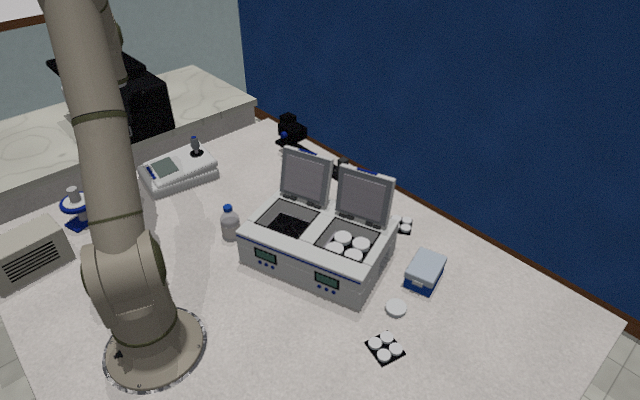

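Top view: left lid's strip is at (297,192) and right lid's at (377,174). Candidates for tray_full:
- Four large dishes in the right chamber, (384,220).
- Small four-dish tray on the bench, (374,128).
- Small four-dish tray on the bench, (465,263).
- The empty tray at (315,243) is in the left chamber.

I choose (384,220), the largest one and inside a chamber, so the right lid is the one to shut. I'll measure next and check with a close crop.

```bash
cat > h.py <<'E'
import numpy as np,cv2
def cloud(d):
    h,w=d["z_map"].shape; u,v=np.meshgrid(np.arange(w),np.arange(h))
    p=cv2.undistortPoints(np.stack([u,v],-1).reshape(-1,1,2).astype(float),d["intrinsics"],d["dist_coeffs"]).reshape(h,w,2)
    P=np.dstack([p,np.ones((h,w))])*d["z_map"][...,None]
    T=d["cam_to_world"]; return P@T[:3,:3].T+T[:3,3]
def blue(d,lo=60):
    return cv2.inRange(cv2.cvtColor(d["color"],cv2.COLOR_RGB2HSV),(105,110,lo),(130,255,255))>0
E
python3 - <<'E'
from h import *
d=dict(np.load("top0.npz")); P=cloud(d); ok=d["z_map"]>0
b=blue(d)&ok
S={}
for n,(u,v) in dict(L=(297,192),R=(377,174)).items():
    m=np.zeros_like(b); m[v-14:v+14,u-18:u+18]=1; m&=b
    q=P[m]; S[n]=q.mean(0); print(n,m.sum(),q.mean(0).round(4),q.std(0).round(4)); 
y=S["L"]-S["R"]; yaw=np.arctan2(-y[0],y[1]); print("strip yaw",np.degrees(yaw),np.linalg.norm(y[:2]))
# deck top
m=ok&(abs(P[...,2]-.130)<.007); m[:,:255]=0;m[:,445:]=0;m[:150]=0;m[310:]=0
n,l,st,_=cv2.connectedComponentsWithStats(m.astype(np.uint8)); k=1+st[1:,4].argmax(); q=P[l==k]
print("deck z",np.median(q[:,2]))
r=cv2.minAreaRect(q[:,:2].astype(np.float32)); print(r, cv2.boxPoints(r).round(4).tolist())
for yw in(yaw,):
    ex=np.array([np.cos(yw),np.sin(yw)]);ey=np.array([-ex[1],ex[0]])
    for e in(ex,ey): print(np.percentile(q[:,:2]@e,[.2,1,50,99,99.8]).round(4))
c=d["color"][150:310,250:480,::-1]; cv2.imwrite("pics/crop1.png",cv2.resize(c,None,fx=3,fy=3,interpolation=cv2.INTER_CUBIC))
E
```

```text
L 65 [0.5984 0.0861 0.2896] [0.0056 0.015  0.0023]
R 68 [ 0.6471 -0.1042  0.2936] [0.0057 0.0154 0.0021]
strip yaw 14.35902787088604 0.19641141902731127
deck z 0.12905617419836157
((0.5206847190856934, -0.04429875314235687), (0.27154701948165894, 0.400516539812088), 19.211729049682617) [[0.32659998536109924, 0.10010000318288803], [0.45840001106262207, -0.27810001373291016], [0.7148000001907349, -0.18870000541210175], [0.5830000042915344, 0.18950000405311584]]
[0.3476 0.352  0.4284 0.634  0.6409]
[-0.3777 -0.3728 -0.1734  0.0277  0.0336]
```

View pics/crop1.png

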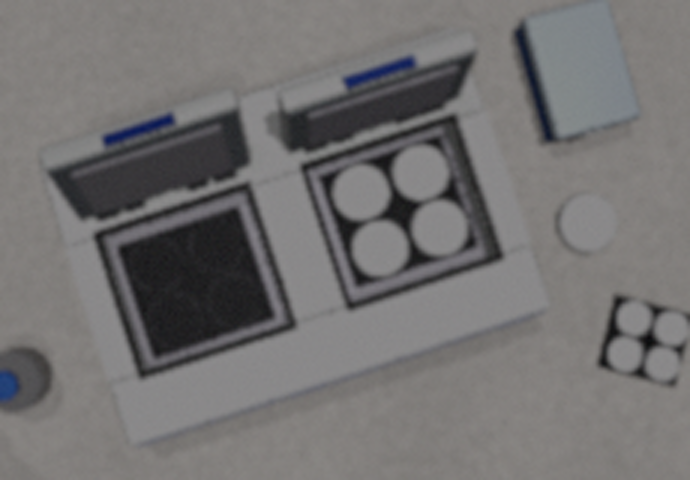

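The crop confirms it: four large dishes fill the right chamber at crop (400,210), and the left chamber's tray is empty. The deck rectangle fits 0.2715 x 0.4005 m at yaw 19.2°, and in that frame the strips sit at y = ±98 mm, so the pose is consistent. The right lid is at about 1.70 rad.

Plan: with the fingers shut and the tool pointing down, go behind the right lid, push its outer edge to upright, then follow the arc with the tip on the outer face.

```bash
cat >> h.py <<'E'
from scipy.spatial.transform import Rotation as R
YAW=np.radians(19.21); C=np.array([.5207,-.0443,0])
RZ=R.from_euler("z",YAW)
def W(x,z,y=-.098): return RZ.apply([x,y,z])+C       # incubator -> world
def Q(s): return (RZ*R.from_matrix(np.diag([s,-s,-1.]))).as_quat()  # tool down, y along incubator y
E
python3 - <<'E'
from h import *
from workcell import arm
for s in(1,-1):
    for p in [(.150,.45),(.150,.26),(.1,.26),(-.04,.16),(-.04,.145)]:
        q=arm.inverse_kinematics(W(*p),Q(s)); print(s,p,None if q is None else np.round(q,2))
s=arm.observe(); arm.move_linear([s["eef_pos"][0],s["eef_pos"][1],.45],vel=.25)
arm.set_gripper(0.0)
s=arm.observe(); print(s["clock"],s["eef_pos"],s["grip_width"])
E
```

```text
1 (0.15, 0.45) [-0.42  0.51  0.8   1.4  -0.36  1.39 -0.85]
1 (0.15, 0.26) [-0.39  0.64  0.73  1.66 -0.48  1.03 -0.74]
1 (0.1, 0.26) [-0.38  0.57  0.72  1.77 -0.45  0.97 -0.72]
1 (-0.04, 0.16) [-0.22  0.54  0.59  2.12 -0.51  0.62 -0.51]
1 (-0.04, 0.145) [-0.19  0.55  0.54  2.13 -0.52  0.58 -0.51]
-1 (0.15, 0.45) [-0.09  0.43  0.21  1.38 -0.09  1.35  2.03]
-1 (0.15, 0.26) [ 0.07  0.54 -0.03  1.63  0.02  0.97  1.93]
-1 (0.1, 0.26) [ 0.06  0.49  0.02  1.74 -0.01  0.92  1.99]
-1 (-0.04, 0.16) [ 0.25  0.48 -0.1   2.09  0.09  0.58  1.99]
-1 (-0.04, 0.145) [ 0.27  0.5  -0.13  2.1   0.12  0.54  1.96]
1.8917 [0.29335033 0.66253572 0.45003906] -0.00035410949142437257
```

```bash
python3 - <<'E'
from h import *
from workcell import arm
arm.movep(W(.160,.45),Q(-1))
s=arm.observe(); print(s["clock"],s["eef_pos"],s["qpos"].round(2) if hasattr(s["qpos"],"round") else s["qpos"])
arm.move_linear(W(.160,.262),Q(-1),vel=.12)
s=arm.observe(); print(s["clock"],s["eef_pos"],W(.16,.262),s["contact_force"])
d=arm.get_image("side"); cv2.imwrite("pics/side1.png",cv2.resize(d["color"][100:300,200:440,::-1],None,fx=3,fy=3,interpolation=cv2.INTER_CUBIC))
E
```

```text
4.8833 [ 0.70419298 -0.08314695  0.44987867] [-0.21  0.46  0.41  1.36 -0.18  1.36  2.11]
6.6 [ 0.70439532 -0.08430707  0.2627475 ] [ 0.70403612 -0.08419822  0.262     ] [ 0.06220492 -0.43003113 -0.63067696]
```

View pics/side1.png

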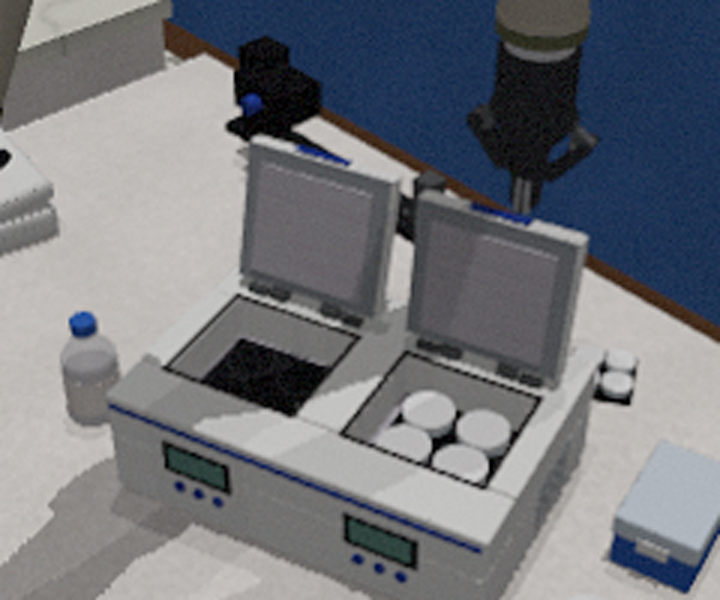

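The view shows the shut fingers behind the middle of the right lid at (523,205). Both lids are undisturbed and the gripper body is clear above the edge. Next I push to upright and then part of the arc.

```bash
cat >> h.py <<'E'
def arc(th,r=.128,n=.019,hw=.011): # TCP when the front tip corner lies on the outer face
    return .072-r*np.cos(th)+n*np.sin(th)+hw, .134+r*np.sin(th)+n*np.cos(th)
def step(arm,p,vel):
    arm.move_linear(p,Q(-1),vel=vel); s=arm.observe()
    f=RZ.inv().apply(s["contact_force"]); e=RZ.inv().apply(np.array(s["eef_pos"])-C)
    print(round(s["clock"],2),e.round(4),"F",f.round(1),flush=True); return f
E
python3 - <<'E'
from h import *
from workcell import arm
step(arm,W(.130,.262),.08)
for x in(.118,.110,.102):
    if abs(step(arm,W(x,.262),.04)[0])>20: raise SystemExit("force")
for th in(1.4,1.2,1.0):
    if np.linalg.norm(step(arm,W(*arc(th)),.06))>20: raise SystemExit("force")
d=arm.get_image("side"); cv2.imwrite("pics/side2.png",cv2.resize(d["color"][100:300,200:440,::-1],None,fx=3,fy=3,interpolation=cv2.INTER_CUBIC))
E
```

```text
7.17 [ 0.1301 -0.098   0.2624] F [ 0.7 -0.1 -0.1]
7.62 [ 0.1182 -0.0979  0.2623] F [1.4 0.8 1.2]
7.97 [ 0.11   -0.0982  0.2622] F [ 2.2 -0.3  1.1]
8.32 [ 0.1015 -0.0981  0.2618] F [1.4 0.  1.1]
8.84 [ 0.0791 -0.0979  0.263 ] F [ 0.6  0.9 -0.3]
9.43 [ 0.0535 -0.098   0.26  ] F [ 0.6  0.9 -0. ]
10.01 [ 0.0291 -0.098   0.2517] F [ 0.6  0.4 -0. ]
```

View pics/side2.png

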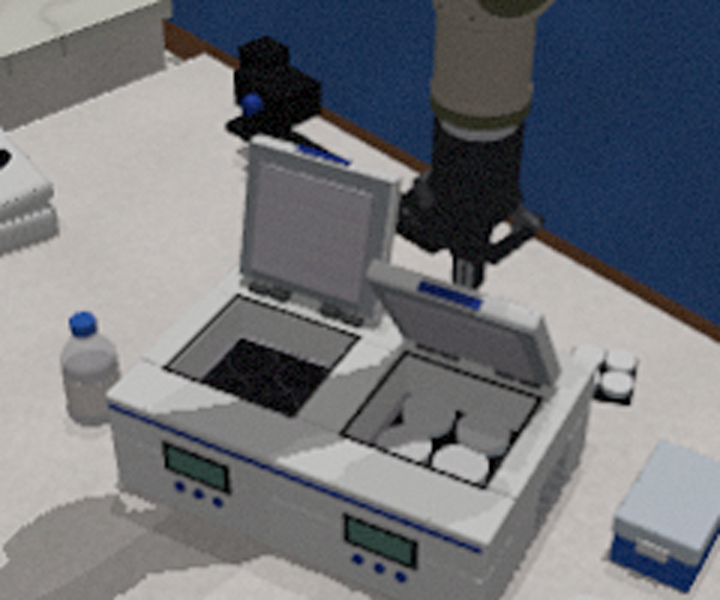

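The lid follows, now at about 1.0 rad, with light force. The left lid is untouched. I continue slowly to the bottom.

```bash
python3 - <<'E'
from h import *
from workcell import arm
for th,v in((.8,.05),(.6,.05),(.4,.04),(.2,.03),(.1,.025),(.04,.02)):
    if np.linalg.norm(step(arm,W(*arc(th)),v))>20: raise SystemExit("force")
x,z=arc(0)
for k in range(9):
    if step(arm,W(x,z+.002-.001*k),.015)[2]>9: break
d=arm.get_image("side"); cv2.imwrite("pics/side3.png",cv2.resize(d["color"][100:300,200:440,::-1],None,fx=3,fy=3,interpolation=cv2.INTER_CUBIC))
E
```

```text
10.72 [ 0.0068 -0.0979  0.2388] F [-0.5  0.4 -0.2]
11.39 [-0.0124 -0.0979  0.2217] F [-0.5  1.  -0.6]
12.19 [-0.0278 -0.0979  0.2012] F [0.5 0.3 0.4]
13.2 [-0.0388 -0.0979  0.178 ] F [-0.1 -0.2  0.6]
13.87 [-0.0425 -0.098   0.1655] F [ 0.2 -1.  -0. ]
14.41 [-0.0442 -0.0979  0.1579] F [-0.6 -0.3 -0.4]
14.78 [-0.0451 -0.098   0.1549] F [ 0.4  0.5 -0.2]
15.03 [-0.0451 -0.098   0.154 ] F [ 0.7  0.3 -0.5]
15.28 [-0.045  -0.098   0.1531] F [-0.2  0.2  3.8]
15.53 [-0.045  -0.0981  0.153 ] F [-3.   1.6 16.4]
```

View pics/side3.png

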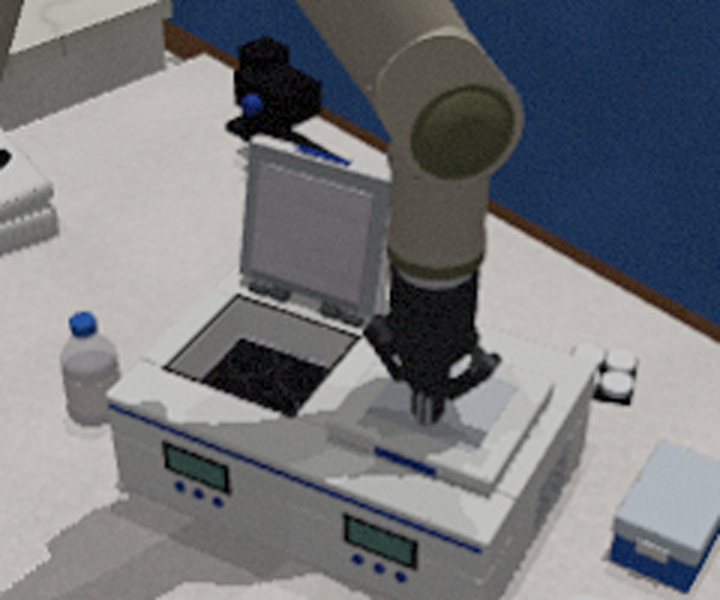

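The lid lies level, with its strip at (405,460), and there is a hard stop at z = 0.153, exactly the shut height. I lift off and check.

```bash
python3 - <<'E'
from h import *
from workcell import arm
x,z=arc(0)
step(arm,W(x,.20),.06); step(arm,W(x,.40),.2)
d=arm.get_image("side"); P=cloud(d); ok=d["z_map"]>0; I=RZ.inv().apply((P-C).reshape(-1,3)).reshape(P.shape)
for a,b in((-.08,-.06),(-.05,-.02),(.0,.05)):
    m=ok&(I[...,0]>a)&(I[...,0]<b)&(abs(I[...,1]+.098)<.06)&(I[...,2]<.18); print(a,m.sum(),np.median(I[m][:,2]).round(4))
m=blue(d,40)&ok&(abs(I[...,1]-.098)<.04)&(I[...,2]>.25); print("left strip",I[m].mean(0).round(4))
cv2.imwrite("pics/side4.png",cv2.resize(d["color"][100:300,200:440,::-1],None,fx=3,fy=3,interpolation=cv2.INTER_CUBIC))
E
```

```text
16.52 [-0.0451 -0.0978  0.1998] F [ 0.5  0.5 -0.1]
17.68 [-0.0454 -0.0976  0.3989] F [-0.1  0.2 -0.2]
-0.08 234 0.1521
-0.05 317 0.1527
0.0 474 0.1525
left strip [1.3171 0.0965 0.3541]
```

View pics/side4.png

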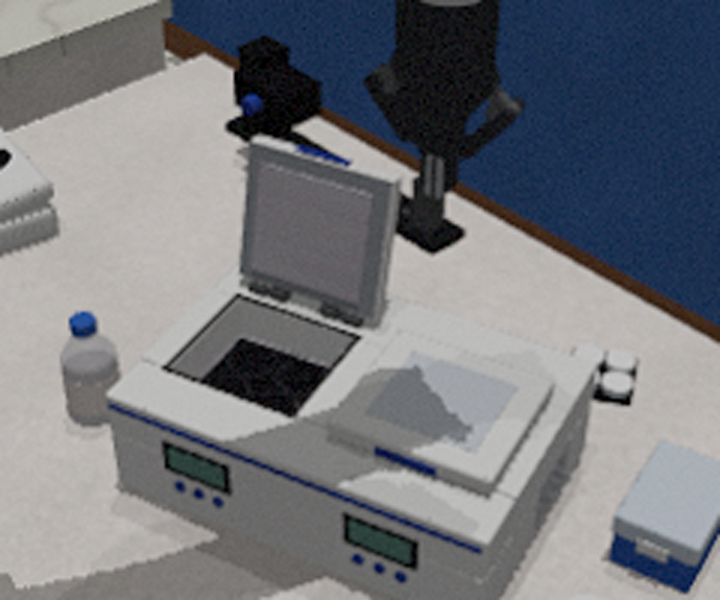

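The right lid is flat at 0.152–0.153 m along its whole depth, so it is fully shut. The left lid stands in the same pixels as before, the bottle and tip box haven't moved, and the gripper is clear.

```bash
python3 -c "
from workcell import arm
print(arm.job_done())"
```

```text
the job is handed in; nothing more can be done
None
```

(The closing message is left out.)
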